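Swap the tall and short things in the spill dishes

TASK

The four steel spill dishes are loaded the wrong way round, tall things in front and short ones behind: swap them, using the free black rubber mat to set things aside, until the white bottle stands in the back round dish, the sample tube in the back square dish, the crucible in the front round dish and the rubber stopper in the front square dish, each upright near the middle of its dish. Knock nothing over, and do not shift the mortar.

Things in the scene. Friction and masses are not known exactly. Their poses are not given: they have to be found in the camera images.
- bottle: white plastic bottle with a white screw cap and a dark label, 196 mm tall, about 230 g (up to 320 g). Body 63 mm across from the foot to 130 mm up, then tapering to a 33 mm neck just below the cap; the cap is 38 mm across, from 174 to 195 mm above the foot, and can be gripped. Origin: centre of the underside; z up along its axis. Round: its yaw does not matter. Starts in one of the two front dishes.
- sample_tube: slim clear tube on a foot, partly filled with ochre powder (all one solid), 130 mm tall, about 50 g. To the gripper it is a slim cone, 40 mm across at the foot, 26 mm at 105 mm up and 23 mm at the top. Origin: centre of the underside; z up along its axis. Its yaw does not matter. Starts in the other front dish.
- crucible: white porcelain crucible, a small open cup, 35 mm tall, 45 mm across at the rim narrowing to 26 mm at the foot, 40 g. Origin: centre of the underside; z up. Its yaw does not matter. Starts in one of the two back dishes.
- stopper: red-brown solid rubber stopper, 27 mm tall, 33 mm across the top narrowing to 25 mm at the foot, 20 g; stands wide end up. Origin: centre of the underside; z up. Its yaw does not matter. Starts in the other back dish.
- back_round_dish: low steel spill dish, fixed to the worktop, round, 104 mm across outside, 94 mm inside; its floor is 5 mm thick and its rim, 5 mm wide, rises 2 mm above that floor (7 mm above the worktop). Origin: centre of its underside, on the worktop; z up. It is one of the two dishes in the row farther from the robot; at the start one of the short things stands in it. It is the place for the bottle.
- back_square_dish: low steel spill dish, fixed to the worktop, square, 104 x 104 mm outside, 94 x 94 mm inside, sides along its x and y; its floor is 5 mm thick and its rim, 5 mm wide, rises 2 mm above that floor (7 mm above the worktop). Origin: centre of its underside, on the worktop; z up. It is one of the two dishes in the row farther from the robot; at the start one of the short things stands in it. It is the place for the sample tube.
- front_round_dish: low steel spill dish, fixed to the worktop, round, 104 mm across outside, 94 mm inside; its floor is 5 mm thick and its rim, 5 mm wide, rises 2 mm above that floor (7 mm above the worktop). Origin: centre of its underside, on the worktop; z up. It is one of the two dishes in the row nearer the robot; at the start one of the tall things stands in it. It is the place for the crucible.
- front_square_dish: low steel spill dish, fixed to the worktop, square, 104 x 104 mm outside, 94 x 94 mm inside, sides along its x and y; its floor is 5 mm thick and its rim, 5 mm wide, rises 2 mm above that floor (7 mm above the worktop). Origin: centre of its underside, on the worktop; z up. It is one of the two dishes in the row nearer the robot; at the start one of the tall things stands in it. It is the place for the stopper.
- rubber_mat: flat black square rubber mat, 110 x 110 mm, 5 mm thick, fixed to the worktop, in the front row with the front dishes; empty at the start, free for setting one thing aside. Origin: centre of its underside, on the worktop; z up.
- mortar: white porcelain mortar (a bowl with something orange in it, much larger than the crucible), 78 mm across, 42 mm tall, 380 g, loose on the worktop in the back row with the back dishes; it stays where it is. Origin: centre of the underside; z up.
Things that resemble listed ones, but are neither listed nor needed, are in the scene too. Leave any blue look-alike of the crucible alone.

How it is judged:
By the outcome, as a careful person would: the job done as asked, in the order asked, and still so for the second after the job is handed in, with the robot touching nothing.
It also fails if it takes over 144 s, if anything falls off the work surface, if the arm or the gripper's body presses on something with over 40 N, if the wrist force passes 120 N, or if a joint passes its speed limit or range.

ROBOT

A 7-joint arm with a two-finger parallel gripper is mounted at the origin on a cart in front of the work surface, level with it; the furniture and walls round the work are solid. World frame = base frame: x ahead of the robot, y to its left, z up, the work surface at z = 0. Lengths are in m, angles in rad, forces in N, time in s.
With the tool pointing down it reaches from about 0.35 to 0.9 m from the base axis. Payload 7.2 kg.
Tool frame: the origin (TCP) lies on the front face of the gripper's body, between the roots of the fingers; the fingertips stand 80 mm ahead of it and the grasp point (between the pads) lies 61 mm ahead of it (r.nose_length is the distance from the TCP to the fingertips, in m); z points along the fingers, y is the line along which they close (so a half turn about z gives the same grasp; the last joint's range is limited). The gripper opens to 88 mm and grips with 3 to 60 N. Pads are 20 mm wide; open, the fingers measure 115 mm over their backs; the gripper's body (75 mm by 178 mm) begins 61 mm behind the grasp point.
Start: joints at [-1.258, 0.411, -0.013, 1.596, 0.006, 1.134, -0.082], TCP at [0.232, 0.58, 0.303] pointing down, gripper open.
Joint ranges: [-2.95, 2.95], [-0.29, 1.99], [-1.47, 1.44], [0.14, 2.54], [-1.03, 4.17], [0.13, 1.85], [-2.86, 2.86]. Speed limits (rad/s): [2.39, 2.39, 3.01, 3.01, 3.14, 3.14, 3.14].

INTERFACE

Orientations are given as a unit quaternion [w, x, y, z].
In Python, from cell import r gives the robot as it stands.
- The arm moves only by the shell command python3 -m pendant 'ROWS' [FORCE]. ROWS is JSON, a list of rows, each an object with "claw": the opening, from -1 (shut) to 1 (fully open); "xyz": the shift along the tool's x, y, z in m, a list of three; "turn": the turn, a rotation vector about the tool's x, y, z in rad, a list of three. In form: [{"claw": claw, "xyz": [x, y, z], "turn": [rx, ry, rz]}, ...]. A call has 1 to 10 rows; each row shifts and turns the commanded pose from where the row before left it, along the tool's axes as they then stand; what a row does not reach is not made up. A row lasts 1/12 s, in which the tool goes at most 41.7 mm and 7.16 degrees, less where a joint would pass 70% of its speed; a pose out of reach is approached as far as the arm can. A call with a gripper value outside its range is refused whole. The fingers move at their own pace and stop on an object; FORCE is the grip in N (left out, the last holds). Time passes only in rows, so rows that do not move let the fingers close. It gives the time, the measured TCP pose, the force, the opening and the grip force at its end, in the units of the state.
- r.state(): the state, without advancing time (a new reading comes with each control period).
- r.grab_frame(name): name is "scene" or "top" or "wrist"; returns a dict with "img" (400x640x3 uint8, red, green, blue), "range_z" (400x640 float32, m along the optical axis (not along the pixel's ray), 0 where there is no reading), "K" (3x3 intrinsics, pixels), "camera_from_world" (4x4, takes a point from world to camera coordinates). Camera axes: x right, y up, looking along -z (the intrinsics and any distortion apply to the point x, -y, -z); pixel columns grow to the right and rows downward; lengths in m; the calibration is good to about 2 mm. The wrist camera is an equidistant fisheye: a pixel r from the principal point sees the ray r / f radians off the axis. A picture is of the moment at which its call begins.
- r.hand_in(): hands the job in; it is judged then, once.
The state is a dict: "time": time; "joint_pos": joint angles; "joint_vel": joint speeds; "tau": joint torques, N m; "tcp_pos": TCP position; "ee_rot": TCP orientation; "ft_force": force on the tool from outside, world axes, zero at the start; "moment": the same for the moment, N m; "grip_width": finger opening in m; "gripper_force": force on a finger pad.
Only numpy, scipy, OpenCV 4.12 (cv2) and the standard library are available. Lean on these libraries where they do the work, as an engineer would, in place of code of your own. Each camera call takes 0.05 s, during which the arm holds its last target. There are 200 camera calls.

## Working session

There is one attempt and no reset: what is moved stays moved. The work goes in short steps, Python scripts to look and compute and a shell command to move; the robot and the scene stay as the last step left them, time stands still between calls to the robot, and variables do not carry over. Pictures are saved under pics/ and viewed, at most 14 in all, crops included, and the job is handed in when it is done.

```bash
mkdir -p pics; python3 - <<'E'
from cell import r
import cv2,numpy as np
for n in ["scene","top"]:
    f=r.grab_frame(n); cv2.imwrite(f"pics/{n}0.png",f["img"][:,:,::-1]); np.savez(f"pics/{n}0.npz",**f)
    print(n,f["K"].tolist(),np.round(np.linalg.inv(f["camera_from_world"]),3).tolist())
s=r.state();print(s["time"],s["tcp_pos"],s["ee_rot"],s["grip_width"])
E
```

```text
scene [[445.5793943609432, 0.0, 315.0973979057392], [0.0, 445.5793943609432, 201.11200351009535], [0.0, 0.0, 1.0]] [[-0.565, 0.399, -0.723, -0.448], [-0.825, -0.28, 0.49, 0.74], [-0.007, 0.873, 0.487, 0.705], [0.0, 0.0, 0.0, 1.0]]
top [[481.96308391993756, 0.0, 325.70693367403686], [0.0, 481.96308391993756, 195.181180535949], [0.0, 0.0, 1.0]] [[-0.011, 0.995, -0.104, 0.363], [-1.0, -0.011, -0.005, 0.064], [-0.006, 0.104, 0.995, 1.405], [0.0, 0.0, 0.0, 1.0]]
0.1 [0.23218065 0.57989222 0.30188382] [-9.20720407e-05  1.89243156e-01  9.81929976e-01 -7.35984033e-04] 0.08775027166984938
```

View pics/scene0.png

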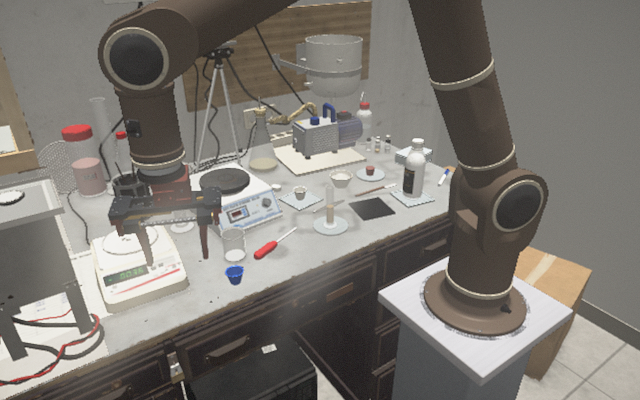

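View pics/top0.png

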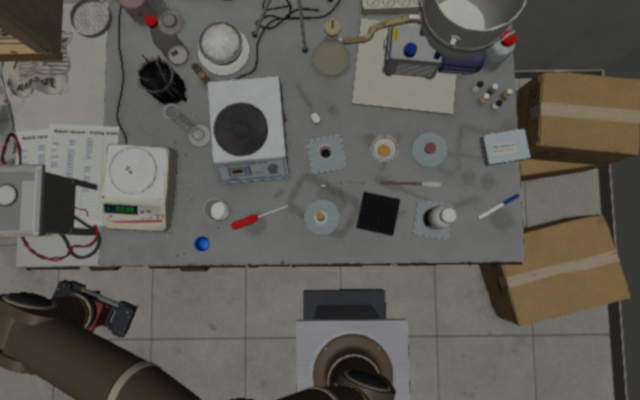

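The scene view shows both tall things in the front row and both short ones behind. In the top view:

| Thing | Pixel | Holds |
|---|---|---|
| Front round dish | (322,217) | tube |
| Mat | (379,213) | nothing |
| Front square dish | (433,219) | bottle |
| Back square dish | (326,153) | crucible |
| Mortar | (384,149) | – |
| Back round dish | (430,149) | stopper |
| Blue decoy | (202,243) | – |

```bash
cat > h.py <<'E'
import numpy as np
def ray(f,uv,z):
    K=f["K"];T=np.linalg.inv(f["camera_from_world"])
    uv=np.atleast_2d(uv).astype(float)
    d=np.c_[(uv[:,0]-K[0,2])/K[0,0],-(uv[:,1]-K[1,2])/K[1,1],-np.ones(len(uv))]@T[:3,:3].T
    return T[:3,3]+d*((z-T[2,3])/d[:,2])[:,None]
def cloud(f):
    T=np.linalg.inv(f["camera_from_world"]);K=f["K"];Z=f["range_z"];v,u=np.indices(Z.shape)
    c=np.stack([(u-K[0,2])/K[0,0]*Z,-(v-K[1,2])/K[1,1]*Z,-Z],-1)
    return c@T[:3,:3].T+T[:3,3]
E
python3 - <<'E'
from h import *
import cv2
f=dict(np.load("pics/top0.npz"));P=cloud(f);im=f["img"].astype(int)
roi={"frd":(322,217),"mat":(379,213),"fsd":(433,219),"bsd":(326,153),"mortar":(384,149),"brd":(430,149)}
b_r=im[:,:,2]-im[:,:,0]
print("table",im[185,350],P[185,350],"dish",im[219,310],im[149,417],im[140,326])
for n,(u,v) in roi.items():
    m=np.zeros(b_r.shape,np.uint8);s=np.s_[v-27:v+28,u-27:u+28]
    if n=="mat": m[s]=(im[s].sum(-1)<120)
    elif n=="mortar": m[s]=P[s][...,2]>0.03
    else: m[s]=(b_r[s]>8)
    cs,_=cv2.findContours(m,0,2);c=max(cs,key=cv2.contourArea)
    (cx,cy),wh,a=cv2.minAreaRect(c)
    w=ray(f,(cx,cy),0.04 if n=="mortar" else 0.006)[0]; k=1.4/482
    print(n,"px",round(cx,1),round(cy,1),"xy",w[:2].round(4),"size mm",np.round(np.array(wh)*k*1e3),"ang",round(a,1))
    Q=P[s].reshape(-1,3);hi=Q[(Q[:,2]>0.015)]
    if len(hi):
        t=np.percentile(hi[:,2],95);q=hi[hi[:,2]>t-.012]
        print("   top z",t.round(3),"centre",q.mean(0).round(4),"mid",((q.max(0)+q.min(0))/2).round(4),"ext",np.ptp(q,0).round(3),len(q))
E
```

```text
table [ 99 100  97] [ 0.5384573  -0.00172153 -0.00300698] dish [105 112 112] [106 113 114] [106 112 114]
frd px 335.5 213.0 xy [0.4558 0.0421] size mm [4. 8.] ang 63.4
   top z 1.405 centre [0.3625 0.0636 1.4049] mid [0.3625 0.0636 1.4049] ext [0. 0. 0.] 18
mat px 377.8 213.3 xy [ 0.4536 -0.0808] size mm [106. 104.] ang 11.9
   top z 1.405 centre [0.3625 0.0636 1.4049] mid [0.3625 0.0636 1.4049] ext [0. 0. 0.] 18
fsd px 443.0 233.0 xy [ 0.3945 -0.2678] size mm [0. 0.] ang 0.0
   top z 0.205 centre [ 0.4292 -0.2144  0.2862] mid [ 0.4075 -0.0948  0.7993] ext [0.09  0.317 1.211] 200
bsd px 315.5 167.0 xy [0.5917 0.0991] size mm [6. 2.] ang 45.0
   top z 1.405 centre [0.3625 0.0636 1.4049] mid [0.3625 0.0636 1.4049] ext [0. 0. 0.] 17
mortar px 384.0 148.5 xy [ 0.6377 -0.0991] size mm [73. 76.] ang 90.0
   top z 0.046 centre [ 0.6237 -0.0912  0.1252] mid [ 0.5187 -0.0367  0.7196] ext [0.312 0.201 1.371] 162
brd px 424.8 159.2 xy [ 0.611 -0.222] size mm [4. 2.] ang 45.0
   top z 1.405 centre [0.3625 0.0636 1.4049] mid [0.3625 0.0636 1.4049] ext [0. 0. 0.] 12
```

```bash
python3 - <<'E'
import cv2
i=cv2.imread("pics/top0.png")[115:250,290:470]
cv2.imwrite("pics/crop1.png",cv2.resize(i,None,fx=4.4,fy=4.4,interpolation=2))
E
```

```text
(no output)
```

View pics/crop1.png

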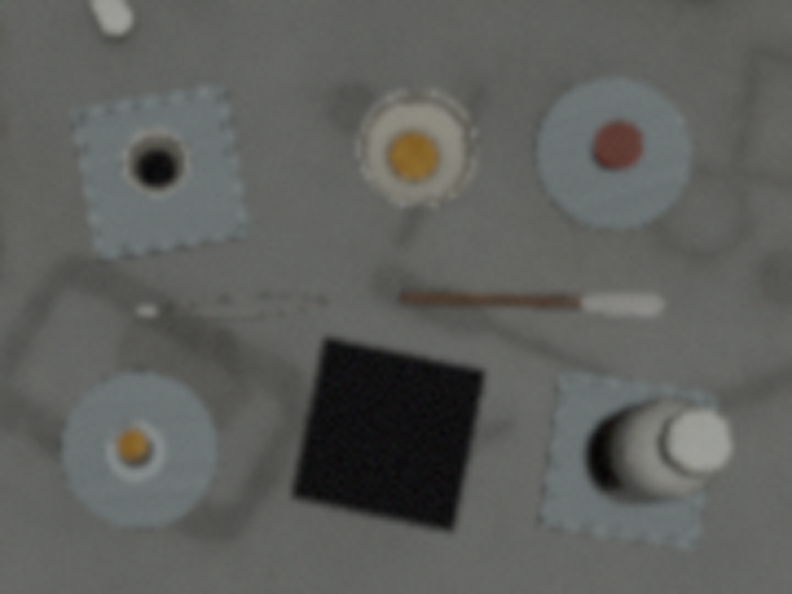

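The crop (4.4x, offset (290,115)) shows these crop pixels:
- Stopper (617,146), in the back round dish (614,152).
- Crucible (156,162), in the back square dish (160,170).
- Tube (135,447), in the front round dish (140,449).
- Bottle cap (698,441), in the front square dish.

A brush and a glass rod lie between the rows at about y=300, and must be left alone.

```bash
python3 - <<'E'
from h import *
import cv2
f=dict(np.load("pics/top0.npz"));P=cloud(f);Z=f["range_z"];g=cv2.GaussianBlur(f["img"],(0,0),1.2).astype(int)
b_r=g[:,:,2]-g[:,:,0]
roi={"frd":(322,217),"fsd":(433,219),"bsd":(326,153),"brd":(430,149)}
for n,(u,v) in roi.items():
    m=np.zeros(b_r.shape,np.uint8);s=np.s_[v-24:v+25,u-24:u+25]
    m[s]=(b_r[s]>2)
    cs,_=cv2.findContours(m,0,2);c=max(cs,key=cv2.contourArea)
    (cx,cy),wh,a=cv2.minAreaRect(c);w=ray(f,(cx,cy),0.006)[0]
    print(n,"px",round(cx,1),round(cy,1),"xy",w[:2].round(4),"size",np.round(np.array(wh)*2.9),"ang",round(a,1))
    ok=(Z[s]>0);Q=P[s][ok];V=np.argwhere(ok)[:,::-1]+[u-24,v-24];hi=Q[:,2]>0.017
    t=np.percentile(Q[hi][:,2],93);k=hi&(Q[:,2]>t-.012);q=Q[k]
    print("   topz",t.round(3),"mean",q.mean(0).round(4),"mid",((q.max(0)+q.min(0))/2).round(4),"ext",np.ptp(q,0).round(3),len(q))
for n,uv,z in [("stopper",(617,146),.032),("crucible",(156,162),.040),("tube foot",(135,449),.015),("cap",(698,441),.2)]:
    print(n,ray(f,np.array(uv)/4.4+[290-.4,115-.4],z)[0][:2].round(4))
E
```

```text
frd px 321.5 217.0 xy [0.4446 0.0829] size [ 99. 102.] ang 90.0
   topz 0.135 mean [0.4428 0.0896 0.1323] mid [0.4427 0.0879 0.1317] ext [0.022 0.021 0.017] 17
fsd px 432.6 219.0 xy [ 0.4352 -0.2391] size [107. 105.] ang 8.1
   topz 0.204 mean [ 0.4342 -0.2352  0.202 ] mid [ 0.4348 -0.2351  0.2001] ext [0.035 0.036 0.016] 187
bsd px 326.2 153.7 xy [0.6309 0.0673] size [103. 103.] ang 80.5
   topz 0.044 mean [0.6329 0.0712 0.04  ] mid [0.6308 0.0706 0.0399] ext [0.044 0.04  0.016] 82
brd px 429.0 149.0 xy [ 0.6415 -0.2355] size [99. 99.] ang 90.0
   topz 0.037 mean [ 0.6396 -0.2323  0.0331] mid [ 0.6394 -0.2328  0.0338] ext [0.031 0.03  0.016] 99
stopper [ 0.6398 -0.2324]
crucible [0.6312 0.0704]
tube foot [0.4452 0.0863]
cap [ 0.4352 -0.2366]
```

```bash
python3 -m pendant '[{"claw":0.3,"xyz":[0,0,-0.02],"turn":[0,0,-0.095]},{"claw":0.3,"xyz":[0,0,-0.02],"turn":[0,0,-0.095]},{"claw":0.3,"xyz":[0,0,-0.02],"turn":[0,0,-0.095]},{"claw":0.3,"xyz":[0,0,-0.01],"turn":[0,0,-0.095]},{"claw":0.3,"xyz":[-0.015,-0.03,0],"turn":[0,0,0]},{"claw":0.3,"xyz":[-0.015,-0.03,0],"turn":[0,0,0]},{"claw":0.3,"xyz":[-0.015,-0.03,0],"turn":[0,0,0]},{"claw":0.3,"xyz":[-0.015,-0.03,0],"turn":[0,0,0]}]' 15
```

```text
time: 0.77
tcp_pos: [0.2926, 0.4586, 0.3722]
ee_rot: [-0.0, 0.0, 1.0, -0.0]
ft_force: [0.0, 0.3, 1.3]
grip_width: 0.0573
gripper_force: 0.0
```

```bash
python3 -m pendant '[{"claw":0.3,"xyz":[-0.0174,-0.0345,0],"turn":[0,0,0]},{"claw":0.3,"xyz":[-0.0174,-0.0345,0],"turn":[0,0,0]},{"claw":0.3,"xyz":[-0.0174,-0.0345,0],"turn":[0,0,0]},{"claw":0.3,"xyz":[-0.0174,-0.0345,0],"turn":[0,0,0]},{"claw":0.3,"xyz":[-0.0174,-0.0345,0],"turn":[0,0,0]},{"claw":0.3,"xyz":[-0.0174,-0.0345,0],"turn":[0,0,0]},{"claw":0.3,"xyz":[-0.0174,-0.0345,0],"turn":[0,0,0]},{"claw":0.3,"xyz":[-0.0174,-0.0345,0],"turn":[0,0,0]},{"claw":0.3,"xyz":[-0.0174,-0.0345,0],"turn":[0,0,0]},{"claw":0.3,"xyz":[-0.0174,-0.0345,0],"turn":[0,0,0]}]' && python3 -m pendant '[{"claw":0.3,"xyz":[-0.0174,-0.0345,0],"turn":[0,0,0]},{"claw":0.3,"xyz":[-0.0174,-0.0345,0],"turn":[0,0,0]},{"claw":0.3,"xyz":[-0.0174,-0.0345,0],"turn":[0,0,0]},{"claw":0.3,"xyz":[-0.0174,-0.0345,0],"turn":[0,0,0]},{"claw":0.3,"xyz":[-0.0174,-0.0345,0],"turn":[0,0,0]},{"claw":0.3,"xyz":[-0.0174,-0.0345,0],"turn":[0,0,0]},{"claw":0.3,"xyz":[-0.0174,-0.0345,0],"turn":[0,0,0]},{"claw":0.3,"xyz":[-0.0174,-0.0345,0],"turn":[0,0,0]},{"claw":0.3,"xyz":[-0.0174,-0.0345,0],"turn":[0,0,0]},{"claw":0.3,"xyz":[0,0,0],"turn":[0,0,0]}]'
cat > look.py <<'E'
import sys,cv2
from cell import r
f=r.grab_frame(sys.argv[1]);cv2.imwrite(f"pics/{sys.argv[2]}.png",f["img"][:,:,::-1])
s=r.state();print(s["time"],s["tcp_pos"].round(4),s["grip_width"])
E
python3 look.py wrist w1
```

```text
time: 1.6
tcp_pos: [0.4662, 0.1131, 0.3726]
ee_rot: [0.0, 0.0, 1.0, 0.0]
ft_force: [0.8, 0.4, -0.7]
grip_width: 0.057
gripper_force: 0.0
time: 2.43
tcp_pos: [0.6226, -0.2033, 0.3711]
ee_rot: [-0.001, 0.004, 1.0, -0.002]
ft_force: [-1.3, 0.2, -0.3]
grip_width: 0.057
gripper_force: 0.0
2.4833 [ 0.6221 -0.2001  0.3711] 0.057390237310017585
```

View pics/w1.png

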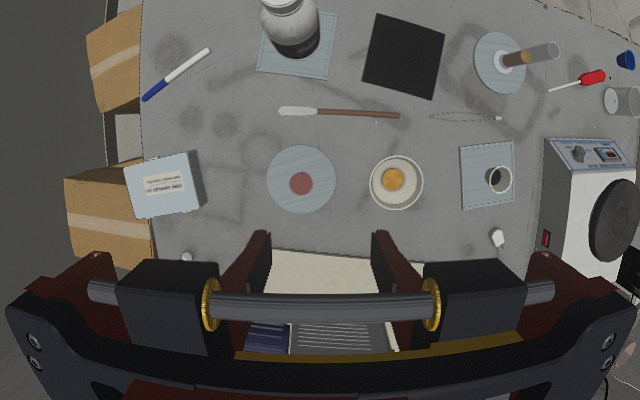

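The wrist view shows the stopper at (301,183) in the back round dish. The view faces back toward the robot. I'll check the top-camera positions against it.

```bash
cat >> h.py <<'E'
def fray(f,uv,z):
    K=f["K"];T=np.linalg.inv(f["camera_from_world"]);uv=np.atleast_2d(uv).astype(float)
    p=(uv-[K[0,2],K[1,2]])/[K[0,0],K[1,1]];t=np.linalg.norm(p,axis=1,keepdims=True)
    n=p/t; d=np.c_[n[:,0:1]*np.sin(t),-n[:,1:]*np.sin(t),-np.cos(t)]@T[:3,:3].T
    return T[:3,3]+d*((z-T[2,3])/d[:,2])[:,None]
E
python3 - <<'E'
from h import *
from cell import r
import cv2
f=r.grab_frame("wrist");s=r.state();print(s["tcp_pos"].round(4),s["ee_rot"].round(4))
im=f["img"].astype(int);g=im[:,:,0]-im[:,:,2]
m=np.zeros(g.shape,np.uint8);m[160:210,270:335]=g[160:210,270:335]>30
c=max(cv2.findContours(m,0,2)[0],key=cv2.contourArea);e,rad=cv2.minEnclosingCircle(c);print("stopper",e,rad,fray(f,e,.028))
for n,uv,z in [("brd",(301,179),.006),("mortar",(397,182),.042),("crucible",(498,179),.04),("bsd",(487,175),.006)]:print(n,fray(f,uv,z)[0].round(4))
E
```

```text
[ 0.6221 -0.1974  0.3714] [-1.1e-03  2.0e-03  1.0e+00 -3.0e-04]
stopper (297.8636474609375, 184.0454559326172) 11.282533645629883 [[ 0.64062064 -0.23398038  0.028     ]]
brd [ 0.6378 -0.231   0.006 ]
mortar [ 0.6349 -0.0965  0.042 ]
crucible [0.6287 0.068  0.04  ]
bsd [0.6291 0.0671 0.006 ]
```

```bash
python3 -m pendant '[{"claw":0.3,"xyz":[-0.009,-0.018,0],"turn":[0,0,0]},{"claw":0.3,"xyz":[-0.009,-0.0177,0],"turn":[0,0,0]},{"claw":0.3,"xyz":[0,0,0.035],"turn":[0,0,0]},{"claw":0.3,"xyz":[0,0,0.035],"turn":[0,0,0]},{"claw":0.3,"xyz":[0,0,0.035],"turn":[0,0,0]},{"claw":0.3,"xyz":[0,0,0.035],"turn":[0,0,0]},{"claw":0.3,"xyz":[0,0,0.035],"turn":[0,0,0]},{"claw":0.3,"xyz":[0,0,0.035],"turn":[0,0,0]},{"claw":0.3,"xyz":[0,0,0.025],"turn":[0,0,0]},{"claw":0.3,"xyz":[0,0,0],"turn":[0,0,0]}]'; python3 look.py wrist w2
```

```text
time: 3.37
tcp_pos: [0.6375, -0.2278, 0.1319]
ee_rot: [-0.004, -0.001, 1.0, 0.002]
ft_force: [-1.1, 1.2, -0.2]
grip_width: 0.057
gripper_force: 0.0
3.4167 [ 0.6389 -0.2288  0.1352] 0.0572075979171595
```

View pics/w2.png

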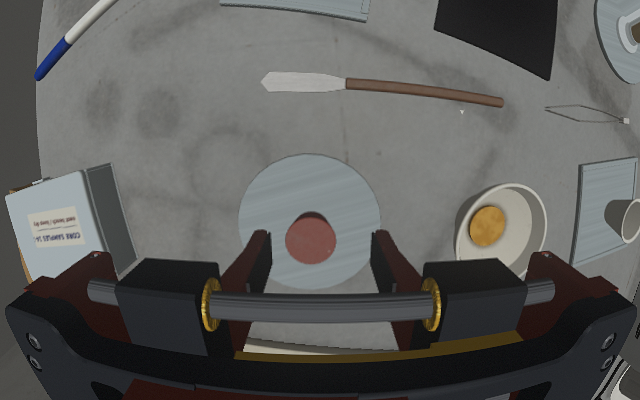

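The wrist view shows the stopper at (310,238) between the fingers, with nothing in the way. It is about 5 mm off centre, so I'll correct and descend.

```bash
python3 -m pendant '[{"claw":0.3,"xyz":[-0.001,-0.0045,0.01],"turn":[0,0,0]},{"claw":0.3,"xyz":[0,0,0.013],"turn":[0,0,0]},{"claw":0.3,"xyz":[0,0,0.013],"turn":[0,0,0]},{"claw":0.3,"xyz":[0,0,0.006],"turn":[0,0,0]},{"claw":0.3,"xyz":[0,0,0],"turn":[0,0,0]},{"claw":0.3,"xyz":[0,0,0],"turn":[0,0,0]}]'
```

```text
time: 3.92
tcp_pos: [0.6411, -0.2357, 0.0954]
ee_rot: [-0.0, 0.0, 1.0, 0.0]
ft_force: [0.1, 0.8, -0.2]
grip_width: 0.0572
gripper_force: 0.0
```

```bash
python3 -m pendant '[{"claw":0.3,"xyz":[0,0.002,0.002],"turn":[0,0,0]},{"claw":-0.2,"xyz":[0,0,0],"turn":[0,0,0]},{"claw":-1,"xyz":[0,0,0],"turn":[0,0,0]},{"claw":-1,"xyz":[0,0,0],"turn":[0,0,0]},{"claw":-1,"xyz":[0,0,0],"turn":[0,0,0]},{"claw":-1,"xyz":[0,0,0],"turn":[0,0,0]},{"claw":-1,"xyz":[0,0,0],"turn":[0,0,0]},{"claw":-1,"xyz":[0,0,0],"turn":[0,0,0]}]' 15
```

```text
time: 4.58
tcp_pos: [0.6414, -0.2339, 0.0939]
ee_rot: [0.0, 0.0, 1.0, -0.0]
ft_force: [-0.1, 0.6, 2.5]
grip_width: 0.0308
gripper_force: 15.0
```

```bash
python3 -m pendant '[{"claw":-1,"xyz":[0,0,-0.02],"turn":[0,0,0]},{"claw":-1,"xyz":[0,0,-0.03],"turn":[0,0,0]},{"claw":-1,"xyz":[0,0,-0.03],"turn":[0,0,0]},{"claw":-1,"xyz":[0.0235,0.0191,0],"turn":[0,0,0]},{"claw":-1,"xyz":[0.0235,0.0191,0],"turn":[0,0,0]},{"claw":-1,"xyz":[0.0235,0.0191,0],"turn":[0,0,0]},{"claw":-1,"xyz":[0.0235,0.0191,0],"turn":[0,0,0]},{"claw":-1,"xyz":[0.0235,0.0191,0],"turn":[0,0,0]},{"claw":-1,"xyz":[0.0235,0.0191,0],"turn":[0,0,0]}]' && python3 -m pendant '[{"claw":-1,"xyz":[0.0235,0.0191,0],"turn":[0,0,0]},{"claw":-1,"xyz":[0.0235,0.0191,0],"turn":[0,0,0]},{"claw":-1,"xyz":[0,0,0.02],"turn":[0,0,0]},{"claw":-1,"xyz":[0,0,0.03],"turn":[0,0,0]},{"claw":-1,"xyz":[0,0,0.01],"turn":[0,0,0]},{"claw":-1,"xyz":[0,0,0.01],"turn":[0,0,0]},{"claw":-1,"xyz":[0,0,0],"turn":[0,0,0]},{"claw":-1,"xyz":[0,0,0],"turn":[0,0,0]},{"claw":-1,"xyz":[0,0,0],"turn":[0,0,0]}]'
```

```text
time: 5.33
tcp_pos: [0.499, -0.1183, 0.1736]
ee_rot: [0.0, 0.0, 1.0, 0.0]
ft_force: [-0.2, 0.3, 0.4]
grip_width: 0.031
gripper_force: 15.0
time: 6.08
tcp_pos: [0.4539, -0.0813, 0.1043]
ee_rot: [0.0, 0.001, 1.0, -0.0]
ft_force: [0.4, 0.1, 0.2]
grip_width: 0.0308
gripper_force: 15.0
```

```bash
python3 -m pendant '[{"claw":-1,"xyz":[0,0,0.005],"turn":[0,0,0]},{"claw":-1,"xyz":[0,0,0.005],"turn":[0,0,0]},{"claw":-1,"xyz":[0,0,0],"turn":[0,0,0]},{"claw":-1,"xyz":[0,0,0],"turn":[0,0,0]}]' && python3 -m pendant '[{"claw":0.1,"xyz":[0,0,0],"turn":[0,0,0]},{"claw":0.3,"xyz":[0,0,0],"turn":[0,0,0]},{"claw":0.3,"xyz":[0,0,0],"turn":[0,0,0]},{"claw":0.3,"xyz":[0,0,-0.02],"turn":[0,0,0]},{"claw":0.3,"xyz":[0,0,-0.04],"turn":[0,0,0]},{"claw":0.3,"xyz":[0,0,-0.04],"turn":[0,0,0]},{"claw":0.3,"xyz":[0,0,-0.04],"turn":[0,0,0]},{"claw":0.3,"xyz":[0,0,-0.04],"turn":[0,0,0]},{"claw":0.3,"xyz":[0,0,-0.04],"turn":[0,0,0]},{"claw":0.3,"xyz":[0,0,-0.02],"turn":[0,0,0]}]'
```

```text
time: 6.42
tcp_pos: [0.4533, -0.0808, 0.0935]
ee_rot: [-0.0, 0.0, 1.0, 0.0]
ft_force: [0.6, -0.8, -0.2]
grip_width: 0.0311
gripper_force: 15.0
time: 7.25
tcp_pos: [0.4541, -0.0814, 0.3383]
ee_rot: [0.003, 0.001, 1.0, 0.0]
ft_force: [0.7, 0.2, -1.2]
grip_width: 0.0571
gripper_force: 0.0
```

```bash
python3 -m pendant '[{"claw":0.5,"xyz":[0.004,-0.0308,0],"turn":[0,0,0]},{"claw":0.5,"xyz":[0.004,-0.0308,0],"turn":[0,0,0]},{"claw":0.5,"xyz":[0.004,-0.0308,0],"turn":[0,0,0]},{"claw":0.5,"xyz":[0.004,-0.0308,0],"turn":[0,0,0]},{"claw":0.5,"xyz":[0.004,-0.0308,0],"turn":[0,0,0]},{"claw":0.5,"xyz":[0,0,0],"turn":[0,0,0]},{"claw":0.5,"xyz":[0,0,0],"turn":[0,0,0]},{"claw":0.5,"xyz":[0,0,0],"turn":[0,0,0]}]'; python3 look.py wrist w3; python3 - <<'E'
from h import *
from cell import r
f=r.grab_frame("wrist");print(r.state()["tcp_pos"].round(4));np.savez("pics/w3.npz",**f)
E
```

```text
time: 7.92
tcp_pos: [0.4333, -0.2342, 0.3335]
ee_rot: [-0.0, 0.0, 1.0, 0.0]
ft_force: [-0.2, 0.5, -0.9]
grip_width: 0.0658
gripper_force: 0.0
7.9667 [ 0.4335 -0.2337  0.3335] 0.06602559932426107
[ 0.4336 -0.2335  0.3335]
```

View pics/w3.png

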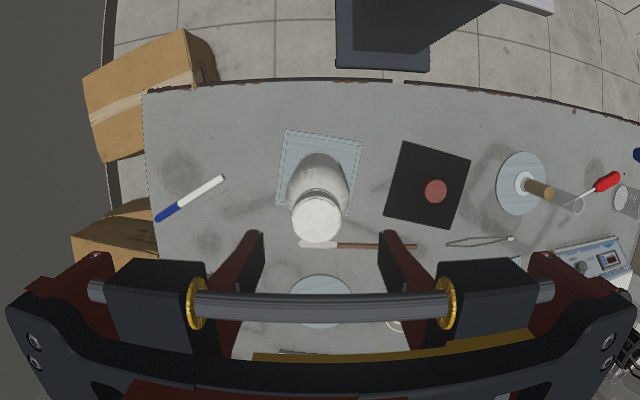

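The wrist view shows the stopper upright on the mat at (436,191), and the bottle cap at (316,219) ahead of the fingers. I'll check the cap position.

```bash
python3 - <<'E'
from h import *
f=dict(np.load("pics/w3.npz"))
for n,uv,z in [("cap",(316,219),.2),("stopper",(436,191),.032),("fsd",(319,169),.006)]:print(n,fray(f,uv,z)[0].round(4))
E
```

```text
cap [ 0.4334 -0.2377  0.2   ]
stopper [ 0.4519 -0.0806  0.032 ]
fsd [ 0.4288 -0.2367  0.006 ]
```

```bash
python3 -m pendant '[{"claw":0.5,"xyz":[0,-0.003,0.015],"turn":[0,0,0]},{"claw":0.5,"xyz":[0,0,0.02],"turn":[0,0,0]},{"claw":0.5,"xyz":[0,0,0.02],"turn":[0,0,0]},{"claw":0.5,"xyz":[0,0,0.015],"turn":[0,0,0]},{"claw":0.5,"xyz":[0,0,0.0055],"turn":[0,0,0]},{"claw":0.5,"xyz":[0,0,0],"turn":[0,0,0]}]' && python3 -m pendant '[{"claw":0,"xyz":[0,0,0],"turn":[0,0,0]},{"claw":-0.3,"xyz":[0,0,0],"turn":[0,0,0]},{"claw":-1,"xyz":[0,0,0],"turn":[0,0,0]},{"claw":-1,"xyz":[0,0,0],"turn":[0,0,0]},{"claw":-1,"xyz":[0,0,0],"turn":[0,0,0]},{"claw":-1,"xyz":[0,0,0],"turn":[0,0,0]},{"claw":-1,"xyz":[0,0,0],"turn":[0,0,0]},{"claw":-1,"xyz":[0,0,0],"turn":[0,0,0]}]' 35
```

```text
time: 8.52
tcp_pos: [0.4331, -0.2366, 0.2571]
ee_rot: [-0.001, -0.0, 1.0, 0.0]
ft_force: [0.1, -0.1, 0.1]
grip_width: 0.0655
gripper_force: 0.0
time: 9.18
tcp_pos: [0.4336, -0.238, 0.2587]
ee_rot: [0.001, 0.0, 1.0, -0.0]
ft_force: [-0.0, 0.1, 5.4]
grip_width: 0.0381
gripper_force: 35.0
```

```bash
python3 -m pendant '[{"claw":-1,"xyz":[0,0,-0.01],"turn":[0,0,0]},{"claw":-1,"xyz":[0,0,-0.02],"turn":[0,0,0]},{"claw":-1,"xyz":[0,0,-0.02],"turn":[0,0,0]},{"claw":-1,"xyz":[0,0,-0.01],"turn":[0,0,0]},{"claw":-1,"xyz":[-0.01,0,0],"turn":[0,0,0]},{"claw":-1,"xyz":[-0.018,0,0],"turn":[0,0,0]},{"claw":-1,"xyz":[-0.02,0,0],"turn":[0,0,0]},{"claw":-1,"xyz":[-0.02,0,0],"turn":[0,0,0]},{"claw":-1,"xyz":[-0.02,0,0],"turn":[0,0,0]}]' && python3 -m pendant '[{"claw":-1,"xyz":[-0.02,0.001,0],"turn":[0,0,0]},{"claw":-1,"xyz":[-0.02,0.001,0],"turn":[0,0,0]},{"claw":-1,"xyz":[-0.02,0.001,0],"turn":[0,0,0]},{"claw":-1,"xyz":[-0.02,0,0],"turn":[0,0,0]},{"claw":-1,"xyz":[-0.02,0,0],"turn":[0,0,0]},{"claw":-1,"xyz":[-0.013,0,0],"turn":[0,0,0]},{"claw":-1,"xyz":[-0.006,0,0],"turn":[0,0,0]},{"claw":-1,"xyz":[0,0,0],"turn":[0,0,0]},{"claw":-1,"xyz":[0,0,0],"turn":[0,0,0]}]'; python3 look.py wrist w4
```

```text
time: 9.93
tcp_pos: [0.5226, -0.2373, 0.3168]
ee_rot: [-0.001, 0.0, 1.0, 0.0]
ft_force: [0.0, -0.7, -2.3]
grip_width: 0.0375
gripper_force: 35.0
time: 10.68
tcp_pos: [0.6398, -0.2351, 0.3168]
ee_rot: [-0.001, 0.0, 1.0, 0.0]
ft_force: [-0.1, 0.2, -2.4]
grip_width: 0.0383
gripper_force: 35.0
10.7333 [ 0.6395 -0.2353  0.3174] 0.037662320482195415
```

View pics/w4.png

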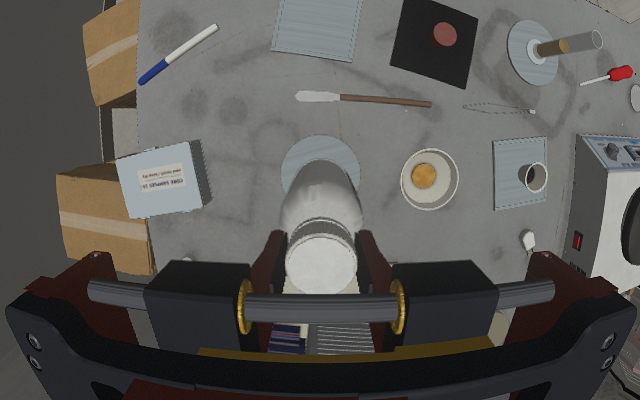

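The bottle hangs upright from its cap at (321,260), over the back round dish (321,175), and the mortar is clear. Next I'll lower it gently to TCP z of about 0.2585.

```bash
python3 -m pendant '[{"claw":-1,"xyz":[0,0,0.01],"turn":[0,0,0]},{"claw":-1,"xyz":[0,0,0.015],"turn":[0,0,0]},{"claw":-1,"xyz":[0,0,0.012],"turn":[0,0,0]},{"claw":-1,"xyz":[0,0,0.006],"turn":[0,0,0]},{"claw":-1,"xyz":[0,0,0.005],"turn":[0,0,0]},{"claw":-1,"xyz":[0,0,0.004],"turn":[0,0,0]},{"claw":-1,"xyz":[0,0,0.003],"turn":[0,0,0]},{"claw":-1,"xyz":[0,0,0],"turn":[0,0,0]},{"claw":-1,"xyz":[0,0,0],"turn":[0,0,0]}]'
```

```text
time: 11.48
tcp_pos: [0.6404, -0.235, 0.2634]
ee_rot: [0.0, 0.0, 1.0, -0.0]
ft_force: [-0.3, -0.1, -1.9]
grip_width: 0.0381
gripper_force: 35.0
```

```bash
python3 -m pendant '[{"claw":-1,"xyz":[0,0,0.002],"turn":[0,0,0]},{"claw":-1,"xyz":[0,0,0.002],"turn":[0,0,0]},{"claw":-1,"xyz":[0,0,0.0005],"turn":[0,0,0]},{"claw":-1,"xyz":[0,0,0],"turn":[0,0,0]},{"claw":-1,"xyz":[0,0,0],"turn":[0,0,0]}]'
```

```text
time: 11.9
tcp_pos: [0.6403, -0.2351, 0.2589]
ee_rot: [0.0, 0.0, 1.0, -0.0]
ft_force: [0.4, -0.3, -0.6]
grip_width: 0.0379
gripper_force: 35.0
```

```bash
python3 -m pendant '[{"claw":-1,"xyz":[0,0,0.0005],"turn":[0,0,0]},{"claw":-1,"xyz":[0,0,0],"turn":[0,0,0]},{"claw":0.1,"xyz":[0,0,0],"turn":[0,0,0]},{"claw":0.5,"xyz":[0,0,0],"turn":[0,0,0]},{"claw":0.5,"xyz":[0,0,0],"turn":[0,0,0]},{"claw":0.5,"xyz":[0,0,0],"turn":[0,0,0]},{"claw":0.5,"xyz":[0,0,-0.02],"turn":[0,0,0]},{"claw":0.5,"xyz":[0,0,-0.03],"turn":[0,0,0]},{"claw":0.5,"xyz":[0,0,-0.03],"turn":[0,0,0]},{"claw":0.5,"xyz":[0,0,-0.01],"turn":[0,0,0]}]'
```

```text
time: 12.73
tcp_pos: [0.6411, -0.2359, 0.3526]
ee_rot: [0.002, 0.001, 1.0, -0.001]
ft_force: [0.2, -0.6, 1.7]
grip_width: 0.0656
gripper_force: 0.0
```

```bash
python3 -m pendant '[{"claw":0.3,"xyz":[0.0235,0.0194,0],"turn":[0,0,0]},{"claw":0.3,"xyz":[0.0235,0.0194,0],"turn":[0,0,0]},{"claw":0.3,"xyz":[0.0235,0.0194,0],"turn":[0,0,0]},{"claw":0.3,"xyz":[0.0235,0.0194,0],"turn":[0,0,0]},{"claw":0.3,"xyz":[0.0235,0.0194,0],"turn":[0,0,0]},{"claw":0.3,"xyz":[0.0235,0.0194,0],"turn":[0,0,0]},{"claw":0.3,"xyz":[0.0235,0.0194,0],"turn":[0,0,0]},{"claw":0.3,"xyz":[0.0235,0.0194,0],"turn":[0,0,0]},{"claw":0.3,"xyz":[0,0,0.02],"turn":[0,0,0]}]' && python3 -m pendant '[{"claw":0.3,"xyz":[0,0,0.035],"turn":[0,0,0]},{"claw":0.3,"xyz":[0,0,0.035],"turn":[0,0,0]},{"claw":0.3,"xyz":[0,0,0.035],"turn":[0,0,0]},{"claw":0.3,"xyz":[0,0,0.035],"turn":[0,0,0]},{"claw":0.3,"xyz":[0,0,0.03],"turn":[0,0,0]},{"claw":0.3,"xyz":[0,0,0.015],"turn":[0,0,0]},{"claw":0.3,"xyz":[0,0,0],"turn":[0,0,0]},{"claw":0.3,"xyz":[0,0,0],"turn":[0,0,0]}]'; python3 look.py top t2
```

```text
time: 13.48
tcp_pos: [0.4503, -0.077, 0.3304]
ee_rot: [0.002, -0.001, 1.0, 0.002]
ft_force: [1.6, 0.2, -0.0]
grip_width: 0.057
gripper_force: 0.0
time: 14.15
tcp_pos: [0.4519, -0.0799, 0.1427]
ee_rot: [-0.001, 0.001, 1.0, -0.0]
ft_force: [-0.8, -0.3, 0.8]
grip_width: 0.0568
gripper_force: 0.0
14.2 [ 0.4526 -0.0799  0.1436] 0.05698224293362326
```

View pics/t2.png

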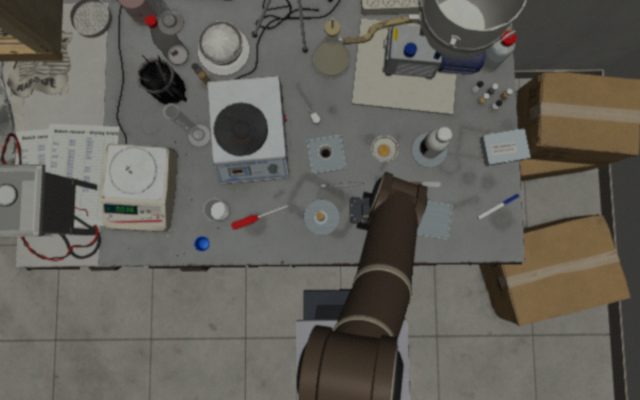

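The bottle stands upright in the back round dish (cap at (440,135)), the front square dish is empty, and the arm is over the mat. Now I'll descend on the stopper and grip it.

```bash
python3 -m pendant '[{"claw":0.3,"xyz":[0,-0.001,0.015],"turn":[0,0,0]},{"claw":0.3,"xyz":[0,0,0.02],"turn":[0,0,0]},{"claw":0.3,"xyz":[0,0,0.01],"turn":[0,0,0]},{"claw":0.3,"xyz":[0,0,0.004],"turn":[0,0,0]},{"claw":0.3,"xyz":[0,0,0],"turn":[0,0,0]},{"claw":0.3,"xyz":[0,0,0],"turn":[0,0,0]}]' && python3 -m pendant '[{"claw":-0.2,"xyz":[0,0,0],"turn":[0,0,0]},{"claw":-1,"xyz":[0,0,0],"turn":[0,0,0]},{"claw":-1,"xyz":[0,0,0],"turn":[0,0,0]},{"claw":-1,"xyz":[0,0,0],"turn":[0,0,0]},{"claw":-1,"xyz":[0,0,0],"turn":[0,0,0]},{"claw":-1,"xyz":[0,0,0],"turn":[0,0,0]},{"claw":-1,"xyz":[0,0,0],"turn":[0,0,0]}]' 15
```

```text
time: 14.7
tcp_pos: [0.4528, -0.0808, 0.0949]
ee_rot: [0.0, 0.0, 1.0, 0.0]
ft_force: [0.3, -1.1, -0.6]
grip_width: 0.0567
gripper_force: 0.0
time: 15.28
tcp_pos: [0.4526, -0.0807, 0.0944]
ee_rot: [0.0, 0.0, 1.0, 0.0]
ft_force: [-0.5, 0.3, 5.0]
grip_width: 0.031
gripper_force: 15.0
```

```bash
python3 -m pendant '[{"claw":-1,"xyz":[0,0,-0.02],"turn":[0,0,0]},{"claw":-1,"xyz":[0,0,-0.03],"turn":[0,0,0]},{"claw":-1,"xyz":[0.003,-0.024,0],"turn":[0,0,0]},{"claw":-1,"xyz":[0.003,-0.027,0],"turn":[0,0,0]},{"claw":-1,"xyz":[0.003,-0.027,0],"turn":[0,0,0]},{"claw":-1,"xyz":[0.003,-0.027,0],"turn":[0,0,0]},{"claw":-1,"xyz":[0.003,-0.027,0],"turn":[0,0,0]},{"claw":-1,"xyz":[0.003,-0.026,0],"turn":[0,0,0]},{"claw":-1,"xyz":[0,0,0],"turn":[0,0,0]},{"claw":-1,"xyz":[0,0,0],"turn":[0,0,0]}]' && python3 -m pendant '[{"claw":-1,"xyz":[0,0,0.015],"turn":[0,0,0]},{"claw":-1,"xyz":[0,0,0.015],"turn":[0,0,0]},{"claw":-1,"xyz":[0,0,0.01],"turn":[0,0,0]},{"claw":-1,"xyz":[0,0,0],"turn":[0,0,0]},{"claw":-1,"xyz":[0,0,0],"turn":[0,0,0]}]'
```

```text
time: 16.12
tcp_pos: [0.4336, -0.24, 0.144]
ee_rot: [-0.0, 0.002, 1.0, -0.0]
ft_force: [0.8, 0.2, -1.2]
grip_width: 0.0308
gripper_force: 15.0
time: 16.53
tcp_pos: [0.4341, -0.2378, 0.1037]
ee_rot: [-0.001, -0.0, 1.0, 0.0]
ft_force: [-0.5, -1.5, -0.8]
grip_width: 0.0305
gripper_force: 15.0
```

```bash
python3 -m pendant '[{"claw":-1,"xyz":[0,0,0.005],"turn":[0,0,0]},{"claw":-1,"xyz":[0,0,0.004],"turn":[0,0,0]},{"claw":-1,"xyz":[0,0,0],"turn":[0,0,0]},{"claw":-1,"xyz":[0,0,0],"turn":[0,0,0]}]' && python3 -m pendant '[{"claw":0.1,"xyz":[0,0,0],"turn":[0,0,0]},{"claw":0.3,"xyz":[0,0,0],"turn":[0,0,0]},{"claw":0.3,"xyz":[0,0,0],"turn":[0,0,0]},{"claw":0.3,"xyz":[0,0,-0.02],"turn":[0,0,0]},{"claw":0.3,"xyz":[0,0,-0.04],"turn":[0,0,0]},{"claw":0.3,"xyz":[0,0,-0.04],"turn":[0,0,0]},{"claw":0.3,"xyz":[0,0,-0.04],"turn":[0,0,0]},{"claw":0.3,"xyz":[0,0,-0.04],"turn":[0,0,0]},{"claw":0.3,"xyz":[0,0,-0.04],"turn":[0,0,0]},{"claw":0.4,"xyz":[0,0,-0.02],"turn":[0,0,0]}]'
```

```text
time: 16.87
tcp_pos: [0.4343, -0.2386, 0.0952]
ee_rot: [0.0, 0.0, 1.0, 0.0]
ft_force: [0.2, 0.3, 0.3]
grip_width: 0.031
gripper_force: 15.0
time: 17.7
tcp_pos: [0.4348, -0.2396, 0.3399]
ee_rot: [0.003, 0.001, 1.0, -0.001]
ft_force: [1.1, -1.1, 0.3]
grip_width: 0.0599
gripper_force: 0.0
```

```bash
python3 -m pendant '[{"claw":0.6,"xyz":[-0.0196,0.031,0],"turn":[0,0,0]},{"claw":0.6,"xyz":[-0.0196,0.031,0],"turn":[0,0,0]},{"claw":0.6,"xyz":[-0.0196,0.031,0],"turn":[0,0,0]},{"claw":0.6,"xyz":[-0.0196,0.031,0],"turn":[0,0,0]},{"claw":0.6,"xyz":[-0.0196,0.031,0],"turn":[0,0,0]},{"claw":0.6,"xyz":[-0.0196,0.031,0],"turn":[0,0,0]},{"claw":0.6,"xyz":[-0.0196,0.031,0],"turn":[0,0,0]},{"claw":0.6,"xyz":[-0.0196,0.031,0],"turn":[0,0,0]},{"claw":0.6,"xyz":[-0.0196,0.031,0],"turn":[0,0,0]},{"claw":0.6,"xyz":[-0.0196,0.031,0],"turn":[0,0,0]}]';python3 -c "
from cell import r;print(r.state()['joint_pos'].round(2))"
```

```text
time: 18.53
tcp_pos: [0.6311, 0.0728, 0.3352]
ee_rot: [0.0, 0.0, 1.0, 0.0]
ft_force: [1.4, -0.7, 0.4]
grip_width: 0.0703
gripper_force: 0.0
[-0.51  0.42  0.45  1.55 -0.19  1.21  1.55]
```

```bash
python3 -m pendant '[{"claw":0.6,"xyz":[0,0,0],"turn":[0,0,0.12]},{"claw":0.6,"xyz":[0,0,0],"turn":[0,0,0.12]},{"claw":0.6,"xyz":[0,0,0],"turn":[0,0,0.12]},{"claw":0.6,"xyz":[0,0,0],"turn":[0,0,0.12]},{"claw":0.6,"xyz":[0,0,0],"turn":[0,0,0.12]},{"claw":0.6,"xyz":[0,0,0],"turn":[0,0,0.12]},{"claw":0.6,"xyz":[0,0,0],"turn":[0,0,0.12]},{"claw":0.6,"xyz":[0,0,0],"turn":[0,0,0.12]},{"claw":0.6,"xyz":[0,0,0],"turn":[0,0,0.12]},{"claw":0.6,"xyz":[0,0,0],"turn":[0,0,0.12]}]' && python3 -m pendant '[{"claw":0.6,"xyz":[0,0,0],"turn":[0,0,0.12]},{"claw":0.6,"xyz":[0,0,0],"turn":[0,0,0.12]},{"claw":0.6,"xyz":[0,0,0],"turn":[0,0,0.12]},{"claw":0.6,"xyz":[0,0,0],"turn":[0,0,0.011]},{"claw":0.6,"xyz":[0,0,0],"turn":[0,0,0]},{"claw":0.6,"xyz":[0,0,0],"turn":[0,0,0]}]'; python3 look.py wrist w5; python3 - <<'E'
from h import *
from cell import r
f=r.grab_frame("wrist");np.savez("pics/w5.npz",**f);s=r.state();print(s["tcp_pos"].round(4),s["ee_rot"].round(3))
E
```

```text
time: 19.37
tcp_pos: [0.6304, 0.0712, 0.3352]
ee_rot: [-0.0, 0.567, 0.823, 0.0]
ft_force: [-0.6, 0.6, 0.2]
grip_width: 0.0701
gripper_force: 0.0
time: 19.87
tcp_pos: [0.6304, 0.0713, 0.3351]
ee_rot: [-0.0, 0.706, 0.708, -0.0]
ft_force: [-0.0, -0.4, -0.8]
grip_width: 0.0699
gripper_force: 0.0
19.9167 [0.6304 0.0712 0.3351] 0.07015823782259836
[0.6305 0.0712 0.3352] [-0.     0.707  0.708  0.   ]
```

View pics/w5.png

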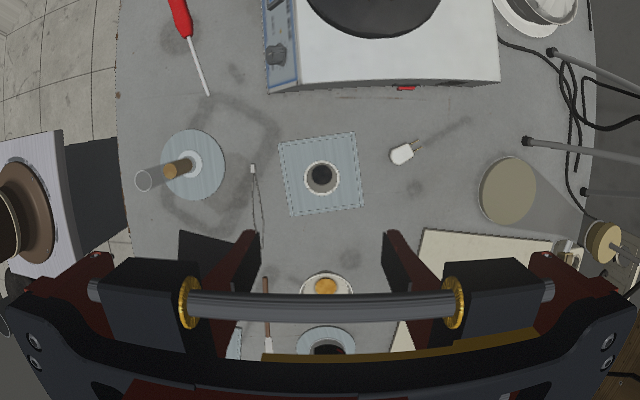

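The wrist view shows the crucible at (321,177), centred between the fingers, with the hotplate edge at row 90. I'll check the crucible position and where the camera housing sits relative to the hotplate.

```bash
python3 - <<'E'
from h import *
f=dict(np.load("pics/w5.npz"));print("cam",np.linalg.inv(f["camera_from_world"])[:3,3].round(3))
for n,uv,z in [("cruc",(321,177),.04),("bsd",(322,174),.006),("tube foot",(194,164),.01),("frd",(192,164),.006)]:print(n,fray(f,uv,z)[0].round(4))
t=dict(np.load("pics/top0.npz"));P=cloud(t);print("hotplate",P[160,275].round(3),P[178,284].round(3),P[100,265].round(3))
E
```

```text
cam [0.63  0.143 0.417]
cruc [0.6305 0.0699 0.04  ]
bsd [0.6319 0.0674 0.006 ]
tube foot [0.4525 0.084  0.01  ]
frd [0.4476 0.0835 0.006 ]
hotplate [0.599 0.209 0.086] [0.559 0.191 0.015] [0.769 0.237 0.093]
```

```bash
python3 -m pendant '[{"claw":0.6,"xyz":[-0.001,0,0.03],"turn":[0,0,0]},{"claw":0.6,"xyz":[0,0,0.035],"turn":[0,0,0]},{"claw":0.6,"xyz":[0,0,0.035],"turn":[0,0,0]},{"claw":0.6,"xyz":[0,0,0.035],"turn":[0,0,0]},{"claw":0.6,"xyz":[0,0,0.03],"turn":[0,0,0]},{"claw":0.6,"xyz":[0,0,0.02],"turn":[0,0,0]},{"claw":0.6,"xyz":[0,0,0],"turn":[0,0,0]},{"claw":0.6,"xyz":[0,0,0],"turn":[0,0,0]}]'
```

```text
time: 20.63
tcp_pos: [0.6302, 0.0699, 0.1497]
ee_rot: [-0.0, 0.707, 0.707, -0.001]
ft_force: [0.6, -0.3, 1.3]
grip_width: 0.0706
gripper_force: 0.0
```

```bash
python3 -m pendant '[{"claw":0.6,"xyz":[0,0,0.02],"turn":[0,0,0]},{"claw":0.6,"xyz":[0,0,0.02],"turn":[0,0,0]},{"claw":0.6,"xyz":[0,0,0.01],"turn":[0,0,0]},{"claw":0.5,"xyz":[0,0,0],"turn":[0,0,0]},{"claw":0.3,"xyz":[0,0,0],"turn":[0,0,0]}]' && python3 -m pendant '[{"claw":0.1,"xyz":[0,0,0],"turn":[0,0,0]},{"claw":-0.2,"xyz":[0,0,0],"turn":[0,0,0]},{"claw":-1,"xyz":[0,0,0],"turn":[0,0,0]},{"claw":-1,"xyz":[0,0,0],"turn":[0,0,0]},{"claw":-1,"xyz":[0,0,0],"turn":[0,0,0]},{"claw":-1,"xyz":[0,0,0],"turn":[0,0,0]},{"claw":-1,"xyz":[0,0,0],"turn":[0,0,0]}]' 12
```

```text
time: 21.05
tcp_pos: [0.6311, 0.0701, 0.1014]
ee_rot: [0.0, 0.707, 0.707, 0.0]
ft_force: [0.6, 0.3, 1.0]
grip_width: 0.0624
gripper_force: 0.0
time: 21.63
tcp_pos: [0.6311, 0.0702, 0.1013]
ee_rot: [0.0, 0.707, 0.707, 0.001]
ft_force: [-0.8, -0.0, 7.1]
grip_width: 0.0432
gripper_force: 12.0
```

```bash
python3 -m pendant '[{"claw":-1,"xyz":[0,0,-0.015],"turn":[0,0,0]},{"claw":-1,"xyz":[0,0,-0.025],"turn":[0,0,0]},{"claw":-1,"xyz":[0,0,-0.025],"turn":[0,0,0]},{"claw":-1,"xyz":[0,0,-0.015],"turn":[0,0,0]},{"claw":-1,"xyz":[-0.0189,-0.0222,0],"turn":[0,0,0]},{"claw":-1,"xyz":[-0.0189,-0.0222,0],"turn":[0,0,0]},{"claw":-1,"xyz":[-0.0189,-0.0222,0],"turn":[0,0,0]},{"claw":-1,"xyz":[-0.0189,-0.0222,0],"turn":[0,0,0]},{"claw":-1,"xyz":[-0.0189,-0.0222,0],"turn":[0,0,0]},{"claw":-1,"xyz":[-0.0189,-0.0222,0],"turn":[0,0,0]}]' && python3 -m pendant '[{"claw":-1,"xyz":[-0.0189,-0.0222,0],"turn":[0,0,0]},{"claw":-1,"xyz":[-0.0189,-0.0222,0],"turn":[0,0,0]},{"claw":-1,"xyz":[0,0,0],"turn":[0,0,0]},{"claw":-1,"xyz":[0,0,0.025],"turn":[0,0,0]},{"claw":-1,"xyz":[0,0,0.025],"turn":[0,0,0]},{"claw":-1,"xyz":[0,0,0.015],"turn":[0,0,0]},{"claw":-1,"xyz":[0,0,0.005],"turn":[0,0,0]},{"claw":-1,"xyz":[0,0,0],"turn":[0,0,0]},{"claw":-1,"xyz":[0,0,0],"turn":[0,0,0]}]'
```

```text
time: 22.47
tcp_pos: [0.496, -0.0438, 0.181]
ee_rot: [-0.0, 0.707, 0.707, 0.0]
ft_force: [0.1, -0.1, -0.7]
grip_width: 0.0431
gripper_force: 12.0
time: 23.22
tcp_pos: [0.4532, -0.081, 0.1108]
ee_rot: [0.0, 0.708, 0.707, 0.0]
ft_force: [-0.4, -0.6, -0.3]
grip_width: 0.0429
gripper_force: 12.0
```

```bash
python3 -m pendant '[{"claw":-1,"xyz":[0,0,0.005],"turn":[0,0,0]},{"claw":-1,"xyz":[0,0,0.0045],"turn":[0,0,0]},{"claw":-1,"xyz":[0,0,0],"turn":[0,0,0]},{"claw":-1,"xyz":[0,0,0],"turn":[0,0,0]}]' && python3 -m pendant '[{"claw":0.2,"xyz":[0,0,0],"turn":[0,0,0]},{"claw":0.5,"xyz":[0,0,0],"turn":[0,0,0]},{"claw":0.5,"xyz":[0,0,0],"turn":[0,0,0]},{"claw":0.5,"xyz":[0,0,-0.02],"turn":[0,0,0]},{"claw":0.5,"xyz":[0,0,-0.04],"turn":[0,0,0]},{"claw":0.5,"xyz":[0,0,-0.04],"turn":[0,0,0]},{"claw":0.5,"xyz":[0,0,-0.04],"turn":[0,0,0]},{"claw":0.3,"xyz":[0,0,-0.02],"turn":[0,0,0]},{"claw":0.3,"xyz":[0,0,0],"turn":[0,0,0]},{"claw":0.3,"xyz":[0,0,0],"turn":[0,0,0]}]'; python3 look.py wrist w6
```

```text
time: 23.55
tcp_pos: [0.4528, -0.0807, 0.1008]
ee_rot: [0.0, 0.707, 0.707, 0.0]
ft_force: [-0.7, 0.1, -0.8]
grip_width: 0.0433
gripper_force: 12.0
time: 24.38
tcp_pos: [0.4531, -0.0804, 0.2613]
ee_rot: [0.0, 0.707, 0.707, 0.001]
ft_force: [-0.3, 0.2, -0.7]
grip_width: 0.0573
gripper_force: 0.0
24.4333 [ 0.4525 -0.0803  0.2603] 0.05691775462026177
```

View pics/w6.png

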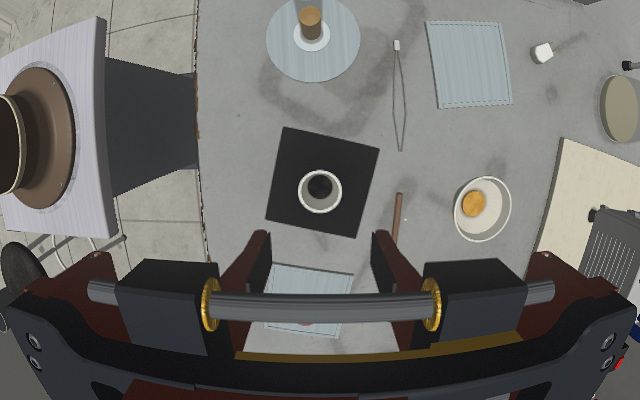

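The crucible stands upright on the mat at (320,191), and the tube is in the front round dish at (312,30). Next I'll move over the tube.

```bash
python3 -m pendant '[{"claw":0.3,"xyz":[0.028,-0.0015,-0.005],"turn":[0,0,0]},{"claw":0.3,"xyz":[0.028,-0.0015,-0.005],"turn":[0,0,0]},{"claw":0.3,"xyz":[0.028,-0.0015,0],"turn":[0,0,0]},{"claw":0.3,"xyz":[0.028,-0.0015,0],"turn":[0,0,0]},{"claw":0.3,"xyz":[0.028,-0.0015,0],"turn":[0,0,0]},{"claw":0.3,"xyz":[0.028,-0.0015,0],"turn":[0,0,0]},{"claw":0.3,"xyz":[0,0,0],"turn":[0,0,0]},{"claw":0.3,"xyz":[0,0,0],"turn":[0,0,0]}]'; python3 look.py wrist w7;python3 - <<'E'
from h import *
from cell import r
f=r.grab_frame("wrist");np.savez("pics/w7.npz",**f);s=r.state();print(s["tcp_pos"].round(4),s["ee_rot"].round(3))
E
```

```text
time: 25.1
tcp_pos: [0.443, 0.0884, 0.2691]
ee_rot: [-0.0, 0.706, 0.708, -0.002]
ft_force: [0.0, -0.9, 0.5]
grip_width: 0.0573
gripper_force: 0.0
25.15 [0.4432 0.0871 0.2693] 0.057076885480395585
[0.4434 0.0863 0.2696] [-0.     0.708  0.707 -0.001]
```

View pics/w7.png

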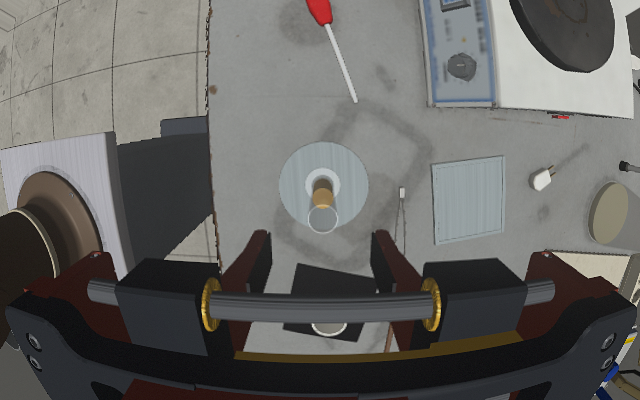

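The wrist view shows the tube upright, its top ring at (323,220) and its foot at (322,185) in the front round dish at (323,186).

```bash
python3 - <<'E'
from h import *
f=dict(np.load("pics/w7.npz"))
for n,uv,z in [("top",(323,220),.135),("foot",(322,185),.01),("frd",(323.5,186),.006),("bsd",(469,199),.006)]:print(n,fray(f,uv,z)[0].round(4))
E
```

```text
top [0.4443 0.0846 0.135 ]
foot [0.4438 0.083  0.01  ]
frd [0.4455 0.0809 0.006 ]
bsd [0.6276 0.0661 0.006 ]
```

```bash
python3 -m pendant '[{"claw":0.3,"xyz":[0,0,0.02],"turn":[0,0,0]},{"claw":0.3,"xyz":[0,0,0.03],"turn":[0,0,0]},{"claw":0.3,"xyz":[0,0,0.025],"turn":[0,0,0]},{"claw":0.3,"xyz":[0,0,0.015],"turn":[0,0,0]},{"claw":0.3,"xyz":[0,0,0.01],"turn":[0,0,0]},{"claw":0.3,"xyz":[0,0,0],"turn":[0,0,0]},{"claw":0.3,"xyz":[0,0,0],"turn":[0,0,0]}]'
```

```text
time: 25.78
tcp_pos: [0.444, 0.0861, 0.1706]
ee_rot: [0.0, 0.708, 0.706, -0.001]
ft_force: [-0.1, 0.0, -0.6]
grip_width: 0.0575
gripper_force: 0.0
```

```bash
python3 -m pendant '[{"claw":0,"xyz":[0,0,0],"turn":[0,0,0]},{"claw":-0.2,"xyz":[0,0,0],"turn":[0,0,0]},{"claw":-0.35,"xyz":[0,0,0],"turn":[0,0,0]},{"claw":-1,"xyz":[0,0,0],"turn":[0,0,0]},{"claw":-1,"xyz":[0,0,0],"turn":[0,0,0]},{"claw":-1,"xyz":[0,0,0],"turn":[0,0,0]},{"claw":-1,"xyz":[0,0,0],"turn":[0,0,0]},{"claw":-1,"xyz":[0,0,0],"turn":[0,0,0]}]' 18
```

```text
time: 26.45
tcp_pos: [0.4442, 0.0874, 0.171]
ee_rot: [-0.0, 0.707, 0.707, 0.0]
ft_force: [-1.0, 0.6, 6.7]
grip_width: 0.0274
gripper_force: 18.2
```

```bash
python3 -m pendant '[{"claw":-1,"xyz":[0,0,-0.01],"turn":[0,0,0]},{"claw":-1,"xyz":[0,0,-0.02],"turn":[0,0,0]},{"claw":-1,"xyz":[0,0,-0.02],"turn":[0,0,0]},{"claw":-1,"xyz":[-0.002,0.015,0],"turn":[0,0,0]},{"claw":-1,"xyz":[-0.002,0.02,0],"turn":[0,0,0]},{"claw":-1,"xyz":[-0.002,0.02,0],"turn":[0,0,0]},{"claw":-1,"xyz":[-0.002,0.02,0],"turn":[0,0,0]},{"claw":-1,"xyz":[-0.002,0.02,0],"turn":[0,0,0]},{"claw":-1,"xyz":[-0.002,0.02,0],"turn":[0,0,0]}]' && python3 -m pendant '[{"claw":-1,"xyz":[-0.002,0.02,0],"turn":[0,0,0]},{"claw":-1,"xyz":[-0.002,0.02,0],"turn":[0,0,0]},{"claw":-1,"xyz":[-0.002,0.02,0],"turn":[0,0,0]},{"claw":-1,"xyz":[-0.002,0.0115,0],"turn":[0,0,0]},{"claw":-1,"xyz":[0,0,0],"turn":[0,0,0]},{"claw":-1,"xyz":[0,0,0.02],"turn":[0,0,0]},{"claw":-1,"xyz":[0,0,0.01],"turn":[0,0,0]},{"claw":-1,"xyz":[0,0,0.01],"turn":[0,0,0]},{"claw":-1,"xyz":[0,0,0],"turn":[0,0,0]},{"claw":-1,"xyz":[0,0,0],"turn":[0,0,0]}]'
```

```text
time: 27.2
tcp_pos: [0.5597, 0.075, 0.2211]
ee_rot: [0.0, 0.707, 0.707, -0.0]
ft_force: [0.1, -0.3, -1.0]
grip_width: 0.0276
gripper_force: 17.9
time: 28.03
tcp_pos: [0.6298, 0.0672, 0.1804]
ee_rot: [-0.0, 0.707, 0.707, -0.001]
ft_force: [-0.4, -0.5, 0.5]
grip_width: 0.0272
gripper_force: 17.9
```

Tube 10 mm above the dish floor. I'll lower it to 0.171 and check before releasing.

```bash
python3 -m pendant '[{"claw":-1,"xyz":[0,0,0.004],"turn":[0,0,0]},{"claw":-1,"xyz":[0,0,0.003],"turn":[0,0,0]},{"claw":-1,"xyz":[0,0,0.002],"turn":[0,0,0]},{"claw":-1,"xyz":[0,0,0.0005],"turn":[0,0,0]},{"claw":-1,"xyz":[0,0,0],"turn":[0,0,0]},{"claw":-1,"xyz":[0,0,0],"turn":[0,0,0]}]'; python3 look.py wrist w8
```

```text
time: 28.53
tcp_pos: [0.6305, 0.067, 0.1713]
ee_rot: [0.0, 0.707, 0.707, 0.0]
ft_force: [-0.2, 0.3, -1.5]
grip_width: 0.0271
gripper_force: 17.9
28.5833 [0.6305 0.067  0.1713] 0.027757294940705522
```

View pics/w8.png

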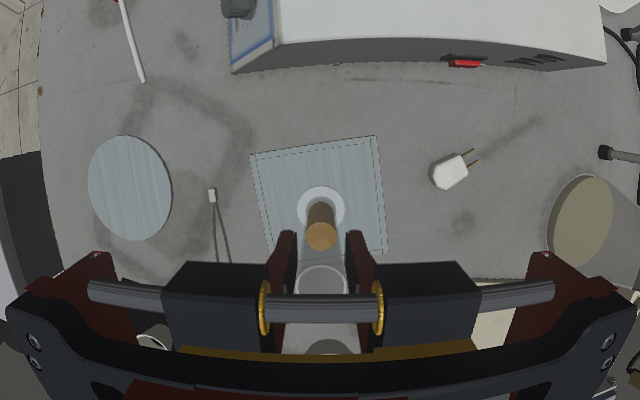

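The tube stands straight with its foot at (320,205), close to the middle of the back square dish. I'll release it.

```bash
python3 -m pendant '[{"claw":-1,"xyz":[0,0,0.0005],"turn":[0,0,0]},{"claw":-0.2,"xyz":[0,0,0],"turn":[0,0,0]},{"claw":0.1,"xyz":[0,0,0],"turn":[0,0,0]},{"claw":0.3,"xyz":[0,0,0],"turn":[0,0,0]},{"claw":0.3,"xyz":[0,0,0],"turn":[0,0,0]},{"claw":0.3,"xyz":[0,0,-0.015],"turn":[0,0,0]},{"claw":0.3,"xyz":[0,0,-0.03],"turn":[0,0,0]},{"claw":0.3,"xyz":[0,0,-0.035],"turn":[0,0,0]},{"claw":0.3,"xyz":[0,0,-0.03],"turn":[0,0,0]},{"claw":0.5,"xyz":[0,0,-0.01],"turn":[0,0,0]}]'
```

```text
time: 29.42
tcp_pos: [0.6318, 0.0664, 0.2952]
ee_rot: [0.002, 0.708, 0.707, 0.002]
ft_force: [0.5, -0.8, 0.7]
grip_width: 0.0608
gripper_force: 0.0
```

```bash
python3 -m pendant '[{"claw":0.6,"xyz":[-0.0184,-0.0223,0],"turn":[0,0,0]},{"claw":0.6,"xyz":[-0.0184,-0.0223,0],"turn":[0,0,0]},{"claw":0.6,"xyz":[-0.0184,-0.0223,0],"turn":[0,0,0]},{"claw":0.6,"xyz":[-0.0184,-0.0223,0],"turn":[0,0,0]},{"claw":0.6,"xyz":[-0.0184,-0.0223,0],"turn":[0,0,0]},{"claw":0.6,"xyz":[-0.0184,-0.0223,0],"turn":[0,0,0]},{"claw":0.6,"xyz":[-0.0184,-0.0223,0],"turn":[0,0,0]},{"claw":0.6,"xyz":[-0.0184,-0.0223,0],"turn":[0,0,0]},{"claw":0.6,"xyz":[0,0,0],"turn":[0,0,0]}]' && python3 -m pendant '[{"claw":0.6,"xyz":[0,0,0.03],"turn":[0,0,0]},{"claw":0.6,"xyz":[0,0,0.035],"turn":[0,0,0]},{"claw":0.6,"xyz":[0,0,0.035],"turn":[0,0,0]},{"claw":0.6,"xyz":[0,0,0.03],"turn":[0,0,0]},{"claw":0.6,"xyz":[0,0,0.015],"turn":[0,0,0]},{"claw":0.6,"xyz":[0,0,0],"turn":[0,0,0]},{"claw":0.6,"xyz":[0,0,0],"turn":[0,0,0]}]'
```

```text
time: 30.17
tcp_pos: [0.4477, -0.0837, 0.2902]
ee_rot: [-0.001, 0.709, 0.705, -0.0]
ft_force: [0.3, -0.2, 0.7]
grip_width: 0.0703
gripper_force: 0.0
time: 30.75
tcp_pos: [0.4515, -0.0803, 0.1452]
ee_rot: [-0.0, 0.708, 0.706, -0.001]
ft_force: [0.7, 0.2, 0.9]
grip_width: 0.0708
gripper_force: 0.0
```

```bash
python3 -m pendant '[{"claw":0.6,"xyz":[0,0.001,0.02],"turn":[0,0,0]},{"claw":0.6,"xyz":[0,0,0.015],"turn":[0,0,0]},{"claw":0.6,"xyz":[0,0,0.009],"turn":[0,0,0]},{"claw":0.5,"xyz":[0,0,0],"turn":[0,0,0]},{"claw":0.3,"xyz":[0,0,0],"turn":[0,0,0]}]' && python3 -m pendant '[{"claw":0.1,"xyz":[0,0,0],"turn":[0,0,0]},{"claw":-0.2,"xyz":[0,0,0],"turn":[0,0,0]},{"claw":-1,"xyz":[0,0,0],"turn":[0,0,0]},{"claw":-1,"xyz":[0,0,0],"turn":[0,0,0]},{"claw":-1,"xyz":[0,0,0],"turn":[0,0,0]},{"claw":-1,"xyz":[0,0,0],"turn":[0,0,0]},{"claw":-1,"xyz":[0,0,0],"turn":[0,0,0]}]' 12
```

```text
time: 31.17
tcp_pos: [0.4533, -0.0801, 0.1024]
ee_rot: [0.0, 0.708, 0.707, 0.0]
ft_force: [1.0, 0.4, 0.4]
grip_width: 0.0622
gripper_force: 0.0
time: 31.75
tcp_pos: [0.4533, -0.0801, 0.1022]
ee_rot: [0.0, 0.707, 0.707, 0.0]
ft_force: [-1.8, 0.8, 6.8]
grip_width: 0.0429
gripper_force: 12.0
```

```bash
python3 -m pendant '[{"claw":-1,"xyz":[0,0,-0.015],"turn":[0,0,0]},{"claw":-1,"xyz":[0,0,-0.025],"turn":[0,0,0]},{"claw":-1,"xyz":[0,0,-0.01],"turn":[0,0,0]},{"claw":-1,"xyz":[0.027,-0.0014,0],"turn":[0,0,0]},{"claw":-1,"xyz":[0.027,-0.0014,0],"turn":[0,0,0]},{"claw":-1,"xyz":[0.027,-0.0014,0],"turn":[0,0,0]},{"claw":-1,"xyz":[0.027,-0.0014,0],"turn":[0,0,0]},{"claw":-1,"xyz":[0.027,-0.0014,0],"turn":[0,0,0]},{"claw":-1,"xyz":[0.027,-0.0014,0],"turn":[0,0,0]},{"claw":-1,"xyz":[0,0,0],"turn":[0,0,0]}]' && python3 -m pendant '[{"claw":-1,"xyz":[0,0,0.015],"turn":[0,0,0]},{"claw":-1,"xyz":[0,0,0.015],"turn":[0,0,0]},{"claw":-1,"xyz":[0,0,0.01],"turn":[0,0,0]},{"claw":-1,"xyz":[0,0,0],"turn":[0,0,0]},{"claw":-1,"xyz":[0,0,0],"turn":[0,0,0]}]'
```

```text
time: 32.58
tcp_pos: [0.4443, 0.0873, 0.1513]
ee_rot: [-0.001, 0.705, 0.709, 0.001]
ft_force: [-0.3, 0.3, -0.3]
grip_width: 0.0426
gripper_force: 12.0
time: 33.0
tcp_pos: [0.4444, 0.0813, 0.1114]
ee_rot: [-0.0, 0.708, 0.706, -0.001]
ft_force: [0.3, -0.2, 0.4]
grip_width: 0.0426
gripper_force: 12.0
```

```bash
python3 -m pendant '[{"claw":-1,"xyz":[0.001,0,0.005],"turn":[0,0,0]},{"claw":-1,"xyz":[0,0,0.0045],"turn":[0,0,0]},{"claw":-1,"xyz":[0,0,0],"turn":[0,0,0]},{"claw":-1,"xyz":[0,0,0],"turn":[0,0,0]}]' && python3 -m pendant '[{"claw":0.2,"xyz":[0,0,0],"turn":[0,0,0]},{"claw":0.5,"xyz":[0,0,0],"turn":[0,0,0]},{"claw":0.5,"xyz":[0,0,0],"turn":[0,0,0]},{"claw":0.5,"xyz":[0,0,-0.02],"turn":[0,0,0]},{"claw":0.5,"xyz":[0,0,-0.04],"turn":[0,0,0]},{"claw":0.5,"xyz":[0,0,-0.04],"turn":[0,0,0]},{"claw":0.5,"xyz":[0,0,-0.04],"turn":[0,0,0]},{"claw":0.5,"xyz":[0,0,-0.04],"turn":[0,0,0]},{"claw":0.5,"xyz":[0,0,-0.04],"turn":[0,0,0]}]' && python3 -m pendant '[{"claw":0.5,"xyz":[0.03,-0.01,0],"turn":[0,0,0]},{"claw":0.5,"xyz":[0.03,-0.01,0],"turn":[0,0,0]},{"claw":0.5,"xyz":[0.03,-0.01,0],"turn":[0,0,0]},{"claw":0.5,"xyz":[0.03,-0.01,0],"turn":[0,0,0]},{"claw":0.5,"xyz":[0.03,-0.01,0],"turn":[0,0,0]},{"claw":0.5,"xyz":[0.03,-0.01,0],"turn":[0,0,0]},{"claw":0.5,"xyz":[0.03,-0.01,0],"turn":[0,0,0]},{"claw":0.5,"xyz":[0.03,-0.01,0],"turn":[0,0,0]},{"claw":0.5,"xyz":[0.03,-0.01,0],"turn":[0,0,0]},{"claw":0.5,"xyz":[0,0,0],"turn":[0,0,0]}]'; python3 look.py top t3; python3 - <<'E'
import cv2
i=cv2.imread("pics/t3.png")[100:265,250:490]
cv2.imwrite("pics/t3c.png",cv2.resize(i,None,fx=3.2,fy=3.2,interpolation=2))
E
```

```text
time: 33.33
tcp_pos: [0.4447, 0.0829, 0.1022]
ee_rot: [0.0, 0.708, 0.707, 0.0]
ft_force: [-0.9, -0.0, -1.1]
grip_width: 0.0426
gripper_force: 12.0
time: 34.08
tcp_pos: [0.4443, 0.0823, 0.3238]
ee_rot: [0.0, 0.708, 0.706, -0.0]
ft_force: [0.6, 2.0, 0.4]
grip_width: 0.0659
gripper_force: 0.0
time: 34.92
tcp_pos: [0.3517, 0.359, 0.3217]
ee_rot: [-0.0, 0.705, 0.71, 0.0]
ft_force: [-0.7, 0.5, -0.4]
grip_width: 0.0657
gripper_force: 0.0
34.9667 [0.3532 0.3559 0.3217] 0.06615543743506004
```

View pics/t3c.png

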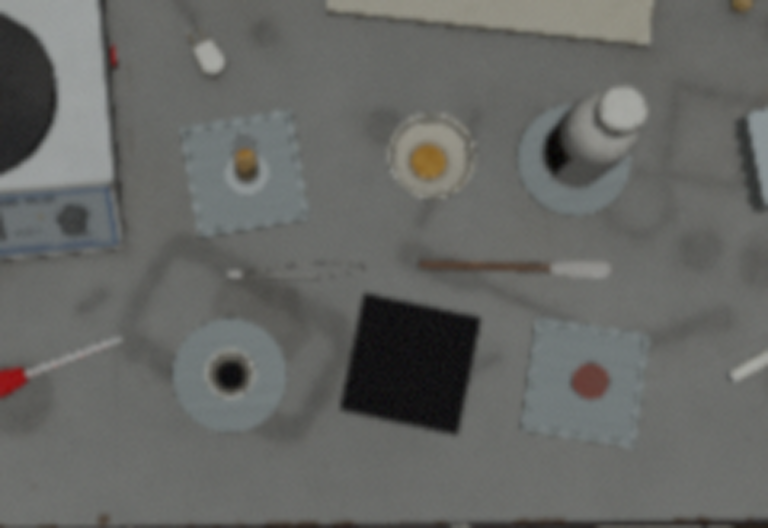

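The crop shows all four things upright and near the middle of their dishes:
- Bottle in the back round dish.
- Tube (246,175) in the back square dish.
- Crucible (230,374) in the front round dish.
- Stopper (590,381) in the front square dish.

The mat is empty and the mortar (431,156) has not moved.

```bash
python3 -c "
from cell import r;print(r.hand_in())"
```

```text
the job is handed in; nothing more can be done
None
```

The swap is done and handed in at about 35 s: bottle in the back round dish, sample tube in the back square, crucible in the front round and stopper in the front square, all upright near the middle; nothing was knocked over and the mortar did not visibly move.

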